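Set the crystal plate out over the shelf edge

TASK

Slide the flat brass crystal plate along the slate shelf, out over the shelf's open front edge, until it overhangs by 30 mm, which is when the line engraved across it lies right over the edge, and leave it there square to the edge so that its two screw holes can be reached from below. Only push or drag it with the fingers: do not pick it up, and leave the tube, the puller and the bushing where they are.

Things in the scene. Friction and masses are not known exactly. Their poses are not given: they have to be found in the camera images.
- compartment: Fixed open walnut compartment with a flat slate shelf, top 70 mm above the desk, 290 mm deep, 500 mm wide; front edge open, no lip. Origin on the desk below the middle of that edge; x points level into the compartment, away from the robot, y along the edge, z up. Side walls and back wall (x = 290 mm) rise 35 mm above the slate; the flap lies folded back behind, under 120 mm high.
- shelf_edge (a point): Middle of the shelf's front edge, at the slate's top face, 70 mm above the desk; axes as the compartment's (y runs along the edge).
- crystal_plate: Loose flat brass plate, 90 mm (x) by 110 mm (y) by 6 mm thick, about 0.42 kg, flat on the slate, its front (-x) end towards the shelf's front edge, askew by up to 20 degrees. Origin: centre of its underside. Two dark screw holes near its front edge, a round crystal window farther back. A few newtons slide it; over 100 mm of bare slate lies between its rear edge and the back wall.
- plate_line (a point): Middle of the thin dark line engraved across the plate's top face, parallel to its front edge and 30 mm behind it, so 15 mm in front (-x) of the plate's centre; axes as the plate's.
- tube: Bystander: smoked glass rectifier tube standing on a black base, 36 mm across, 70 mm tall, loose on the slate left or right of the plate. Origin at the centre of its underside.
- puller: Bystander: steel knob puller lying on the slate left or right of the plate, 123 mm long (its x), 44 mm wide, 10 mm high, loose. Origin near its middle, on its underside.
- bushing: Bystander: white ceramic feedthrough bushing standing on its flange, 44 mm across, 46 mm tall, loose on the slate left or right of the plate. Origin at the centre of its underside.
Mind the look-alikes: they are no part of the job. Of the things like the crystal_plate, leave any that is blue or pink; of the rest the larger one is meant.

How it is judged:
By the outcome, as a careful person would: the job done as asked, in the order asked, and still so for the second after the job is handed in, with the robot touching nothing.
It also fails if it takes over 42 s, if anything falls off the work surface, if the arm or the gripper's body presses on something with over 40 N, if the wrist force passes 120 N, or if a joint passes its speed limit or range.

ROBOT

A 7-joint arm with a two-finger parallel gripper is mounted at the origin on the work surface. World frame = base frame: x ahead of the robot, y to its left, z up, the work surface at z = 0. Lengths are in m, angles in rad, forces in N, time in s.
With the tool pointing down it reaches from about 0.4 to 0.85 m from the base axis. Payload 4.5 kg.
Tool frame: the origin (TCP) lies at the very end of the fingers, on their centre line; the grasp point (between the pads) lies 19 mm behind it (pinch_z is the distance from the TCP to the grasp point, in m); z points along the fingers, y is the line along which they close (so a half turn about z gives the same grasp; the last joint's range is limited). The gripper opens to 88 mm and grips with 3 to 60 N. Pads are 18 mm wide; open, the fingers measure 123 mm over their backs; the gripper's body (75 mm by 187 mm) begins 45 mm behind the grasp point.
Start: joints at [1.341, 0.689, -0.195, 1.565, 0.157, 0.902, -0.215], TCP at [0.163, -0.603, 0.239] pointing down, gripper open.
Joint ranges: [-3.01, 3.01], [-0.46, 2.08], [-1.47, 1.51], [0.13, 2.56], [-1, 4.14], [0.04, 2.09], [-2.66, 2.66]. Speed limits (rad/s): [2.57, 2.57, 3.14, 3.14, 3.14, 3.14, 3.14].

INTERFACE

Orientations are given as a unit quaternion [x, y, z, w].
In Python, from plant import get_obs, read_camera, hand_in, pinch_z gives the robot as it stands. The module is installed in compiled form; this text tells all that it offers.
- The arm moves only by the shell command python3 -m handwheel 'ROWS' [FORCE]. ROWS is JSON, a list that holds one entry, the list of rows, each a list of 7 numbers: the shift along the world's x, y, z in mm, then the turn, a rotation vector about the world's x, y, z in degrees, then the finger opening in mm, from 0 to 88.1. A call has 1 to 20 rows; each row is the pose to reach, as a shift and turn from the pose commanded when the call began; what a row does not reach only later rows make up. A row lasts 1/12 s, in which the tool goes at most 41.7 mm and 7.16 degrees, less where a joint would pass 70% of its speed; a pose out of reach is approached as far as the arm can. A call with a gripper value outside its range is refused whole. The fingers move at their own pace and stop on an object; FORCE is the grip in N (left out, the last holds). Time passes only in rows, so rows that repeat a pose let the fingers close. It gives the time, the measured TCP pose, the force, the opening and the grip force at its end, in the units of the state.
- get_obs(): the state, without advancing time (a new reading comes with each control period).
- read_camera(name): name is "side" or "top"; returns a dict with "color" (384x512x3 uint8, red, green, blue), "vertical_fov" (degrees; the focal length in pixels is half the picture's height over the tangent of half this angle, whatever the lens; pixels are square), "cx", "cy" (the principal point, pixels), "cam_to_world" (4x4, takes a point from camera to world coordinates). Camera axes: x right, y up, looking along -z (the intrinsics and any distortion apply to the point x, -y, -z); pixel columns grow to the right and rows downward; lengths in m; the calibration is good to about 2 mm. A picture is of the moment at which its call begins. There is no depth.
- hand_in(): hands the job in; it is judged then, once.
The state is a dict: "time": time; "joint_positions": joint angles; "joint_velocities": joint speeds; "joint_efforts": joint torques, N m; "ee_pos": TCP position; "tool_rot": TCP orientation; "wrist_force": force on the tool from outside, world axes, zero at the start; "wrist_torque": the same for the moment, N m; "gripper_width": opening from 0.0 (shut) to 1.0 (fully open); "finger_force": force on a finger pad.
Only numpy, scipy, OpenCV 4.12 (cv2) and the standard library are available. Lean on these libraries where they do the work, as an engineer would, in place of code of your own. Each camera call takes 0.05 s, during which the arm holds its last target. There are 200 camera calls.

## Working session

There is one attempt and no reset: what is moved stays moved. The work goes in short steps, Python scripts to look and compute and a shell command to move; the robot and the scene stay as the last step left them, time stands still between calls to the robot, and variables do not carry over. Pictures are saved under pics/ and viewed, at most 10 in all, crops included, and the job is handed in when it is done.

```bash
mkdir -p pics; python3 - <<'E'
from plant import *
import cv2,numpy as np
for n in("top","side"):
    c=read_camera(n); cv2.imwrite(f"pics/{n}0.png",c["color"][:,:,::-1])
    print(n,{k:(np.round(v,4).tolist() if k=="cam_to_world" else v) for k,v in c.items() if k!="color"})
o=get_obs();print(o["time"],o["ee_pos"],o["tool_rot"],o["wrist_force"],pinch_z)
E
```

```text
top {'vertical_fov': 50.2320255630307, 'cx': 259.76234470814563, 'cy': 193.33477631279322, 'cam_to_world': [[0.0112, 0.9987, -0.0491, 0.4673], [-0.9997, 0.0122, 0.0216, 0.0419], [0.0221, 0.0488, 0.9986, 0.9578], [0.0, 0.0, 0.0, 1.0]]}
side {'vertical_fov': 48.769691652609836, 'cx': 246.6150109729669, 'cy': 195.93251790583548, 'cam_to_world': [[0.8554, 0.3483, -0.3835, 0.1897], [-0.5178, 0.5946, -0.6151, -0.4995], [0.0138, 0.7247, 0.689, 0.6988], [0.0, 0.0, 0.0, 1.0]]}
0.1 [ 0.16276127 -0.60286454  0.23799537] [ 9.91311013e-01  1.31536405e-01 -1.70898384e-04 -7.87820277e-04] [-0.14898968 -0.01468642  0.19540602] 0.0187
```

View pics/top0.png

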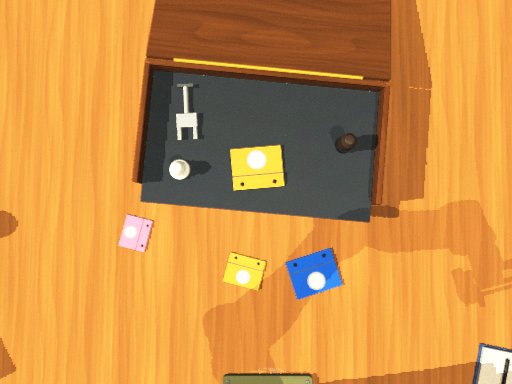

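View pics/side0.png

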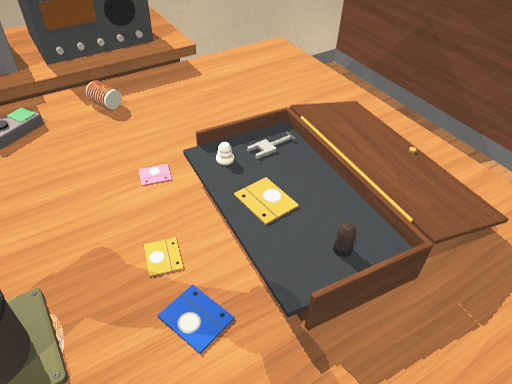

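The large brass plate is at about (257,168) in the top view. The slate's front edge runs from (141,201) to (370,222). The tube is on the right at (346,142), and the bushing (180,169) and the puller (187,112) are on the left. The small brass plate and the blue and pink ones lie on the desk.

```bash
cat > h.py <<'E'
from plant import *
import cv2,numpy as np
def ray(c,px,z):
    px=np.atleast_2d(px).astype(float);f=c["color"].shape[0]/2/np.tan(np.radians(c["vertical_fov"]/2))
    d=np.c_[(px[:,0]-c["cx"])/f,-(px[:,1]-c["cy"])/f,-np.ones(len(px))]
    M=c["cam_to_world"];w=d@M[:3,:3].T
    return M[:3,3]+w*((z-M[2,3])/w[:,2])[:,None]
def masks(c):
    hsv=cv2.cvtColor(c["color"],cv2.COLOR_RGB2HSV)
    brass=cv2.inRange(hsv,(22,190,120),(32,255,255)); slate=cv2.inRange(hsv,(85,20,20),(120,160,90))
    return brass,slate
def plate(c,z=.076):
    b,_=masks(c);b=cv2.morphologyEx(b,cv2.MORPH_CLOSE,np.ones((5,5)))
    best=None
    for k in cv2.findContours(b,cv2.RETR_EXTERNAL,cv2.CHAIN_APPROX_NONE)[0]:
        if len(k)<60: continue
        w=ray(c,k[:,0]+0.0,z)[:,:2]*1000
        r=cv2.minAreaRect(w.astype(np.float32))
        if best is None or r[1][0]*r[1][1]>best[1][0]*best[1][1]: 
            if min(r[1])>60: best=r
    return best
def edge(c,lo=150,hi=365,skip=()):
    _,s=masks(c);pts=[]
    for u in range(lo,hi,3):
        if any(a<=u<=b for a,b in skip): continue
        v=np.where(s[:,u]>0)[0]
        v=v[(v>170)&(v<235)]
        if len(v): pts.append((u,v.max()+.5))
    w=ray(c,pts,.07)[:,:2]*1000
    vx,vy,x0,y0=cv2.fitLine(w.astype(np.float32),cv2.DIST_HUBER,0,.01,.01).ravel()
    if vy<0: vx,vy=-vx,-vy
    res=(w-[x0,y0])@[vy,-vx]
    return np.array([x0,y0]),np.array([vx,vy]),res
E
python3 - <<'E'
from h import *
c=read_camera("top")
p0,d,res=edge(c);print("edge",p0,np.degrees(np.arctan2(-d[0],d[1])),np.abs(res).max(),np.std(res))
r=plate(c);print("plate",r);print(cv2.boxPoints(r))
n=np.array([d[1],-d[0]]);print("dist corners to edge",(cv2.boxPoints(r)-p0)@n)
for n_,px,z in(("shelf corners",[(141,201),(370,221)],.07),("tube base",[(340,149)],.08),("bushing",[(180,169)],.1),("puller",[(187,138)],.08),("holes",[(242,184),(275,182)],.076)):print(n_,ray(c,px,z)*1000)
s=read_camera("side");r=plate(s);print("side plate",r);
print("side edge",ray(s,[(184,153),(290,307)],.07)*1000)
E
```

```text
edge [512.8661   80.19249] -7.9703164 63.918352704782116 26.06229871191837
plate None
[[0. 0.]
 [0. 0.]
 [0. 0.]
 [0. 0.]]
dist corners to edge [-496.79233 -496.79233 -496.79233 -496.79233]
shelf corners [[ 491.25978386  278.55327893   70.        ]
 [ 453.58824719 -217.89352347   70.        ]]
tube base [[ 608.76419789 -149.86896013   80.        ]]
bushing [[558.43819788 191.07161107 100.        ]]
puller [[627.74278231 180.92907775  80.        ]]
holes [[530.32133626  61.42884547  76.        ]
 [535.56152431  -9.76440263  76.        ]]
side plate None
side edge [[ 487.29054478  266.0633695    70.        ]
 [ 461.76350263 -208.54740798   70.        ]]
```

Scale checks out (shelf about 498 mm wide against 500). The colour thresholds need fixing, so I'll sample the colours.

```bash
python3 - <<'E'
from h import *
c=read_camera("top");h=cv2.cvtColor(c["color"],cv2.COLOR_RGB2HSV)
for p in[(240,158),(275,170),(260,186),(250,270),(200,200),(160,195),(300,205),(350,210),(300,150),(200,210),(300,222),(100,100),(350,225)]:print(p,h[p[1],p[0]])
for u in (180,260,340):print(u,h[192:224:2,u].tolist())
c=read_camera("side");h=cv2.cvtColor(c["color"],cv2.COLOR_RGB2HSV);print(h[205,250],h[200,290],h[188,262],h[254,172])
E
```

```text
(240, 158) [ 27 180 254]
(275, 170) [ 26 187 254]
(260, 186) [ 27 187 254]
(250, 270) [ 27 178 255]
(200, 200) [53 12 83]
(160, 195) [90 10 80]
(300, 205) [75  6 84]
(350, 210) [98 15 66]
(300, 150) [60  7 72]
(200, 210) [ 17 181 247]
(300, 222) [ 18 179 250]
(100, 100) [ 16 179 246]
(350, 225) [ 15 187 236]
180 [[80, 9, 82], [90, 9, 83], [69, 21, 84], [79, 24, 86], [70, 9, 85], [85, 18, 83], [13, 21, 86], [16, 188, 242], [15, 187, 242], [16, 183, 242], [16, 180, 243], [16, 189, 242], [16, 185, 242], [15, 188, 242], [15, 183, 242], [15, 186, 241]]
260 [[54, 15, 85], [75, 6, 83], [96, 16, 80], [72, 15, 84], [70, 18, 85], [55, 18, 86], [48, 16, 81], [75, 18, 86], [84, 16, 78], [30, 3, 85], [13, 145, 167], [17, 182, 249], [17, 185, 249], [17, 180, 249], [17, 180, 249], [17, 182, 249]]
340 [[90, 3, 80], [68, 12, 82], [54, 15, 84], [68, 12, 82], [75, 12, 84], [72, 15, 85], [83, 25, 83], [90, 15, 84], [77, 21, 87], [66, 16, 82], [90, 9, 81], [75, 25, 83], [78, 20, 65], [90, 15, 67], [15, 184, 233], [15, 192, 233]]
[ 24 154 244] [ 25 152 246] [ 24 153 244] [ 24 151 245]
```

```bash
sed -i 's/(22,190,120),(32,255,255)/(21,90,120),(33,255,255)/; s/(85,20,20),(120,160,90)/(0,0,30),(180,90,110)/' h.py
python3 - <<'E'
from h import *
c=read_camera("top")
p0,d,res=edge(c);print("edge",p0,np.degrees(np.arctan2(-d[0],d[1])),np.abs(res).max(),np.std(res))
n=np.array([d[1],-d[0]])
for nm in("top","side"):
    c=read_camera(nm);r=plate(c);b=cv2.boxPoints(r);print(nm,r);print(b,"edge frame dist",(b-p0)@n)
E
```

```text
edge [472.32852   29.673265] -4.5358715 1.1556840841323859 0.6221997170609571
top ((567.6442260742188, 30.512149810791016), (91.51789855957031, 110.08170318603516), 4.9623847007751465)
[[517.29565   81.388466]
 [526.8179   -28.280619]
 [617.9928   -20.364166]
 [608.4706    89.30492 ]] edge frame dist [ 40.736492  58.90187  149.16518  130.9998  ]
side ((564.8534545898438, 28.770645141601562), (92.4277572631836, 107.74263763427734), 5.966928482055664)
[[513.2898   77.54596]
 [524.4901  -29.61294]
 [616.4171  -20.00467]
 [605.2168   87.15423]] edge frame dist [ 37.04706   56.686768 147.56601  127.9263  ]
```

The edge-frame yaw is -4.5° and the plate is askew by about +9.5°, with its centre 94 mm behind the edge. The target is 15 mm. I'll push from behind with two spread fingertips (60 mm open) in line with the edge. First I'll move to above the bare slate behind the plate.

```bash
python3 -m handwheel '[[[15,20,0,0,0,-1,60],[40,52,0,0,0,-2,60],[70,90,0,0,0,-3,60],[100,130,0,0,0,-5,60],[130,169,0,0,0,-6,60],[160,208,0,0,0,-7,60],[190,247,0,0,0,-8,60],[220,286,0,0,0,-10,60],[250,325,0,0,0,-11,60],[280,364,0,0,0,-12,60],[310,403,0,0,0,-13,60],[340,442,0,0,0,-14,60],[370,480,0,0,0,-15,60],[400,519,0,0,0,-17,60],[430,557,0,0,0,-18,60],[455,590,0,0,0,-19,60],[475,615,0,0,0,-19.6,60],[484,626,0,0,0,-19.6,60],[484,626,0,0,0,-19.6,60],[484,626,0,0,0,-19.6,60]]]'
```

```text
time: 2.12
ee_pos: [0.6498, 0.0304, 0.2387]
tool_rot: [0.999, -0.036, 0.001, -0.002]
wrist_force: [0.7, 1.5, -0.6]
gripper_width: 0.683
finger_force: 0.0
```

```bash
python3 -m handwheel '[[[0,0,-25,0,0,0,60],[0,0,-60,0,0,0,60],[0,0,-95,0,0,0,60],[0,0,-120,0,0,0,60],[0,0,-135,0,0,0,60],[0,0,-135,0,0,0,60],[0,0,-135,0,0,0,60]]]'; python3 - <<'E'
from h import *
o=get_obs();print(o["ee_pos"],o["tool_rot"])
for n in("top","side"):
    c=read_camera(n);cv2.imwrite(f"pics/{n}1.png",c["color"][:,:,::-1])
E
```

```text
time: 2.7
ee_pos: [0.6467, 0.0227, 0.1033]
tool_rot: [0.999, -0.039, -0.001, 0.0]
wrist_force: [0.7, -0.1, 1.1]
gripper_width: 0.678
finger_force: 0.0
[0.64669971 0.02268287 0.10329536] [ 9.99236360e-01 -3.90674906e-02 -6.50875212e-04  6.17229235e-05]
```

View pics/side1.png

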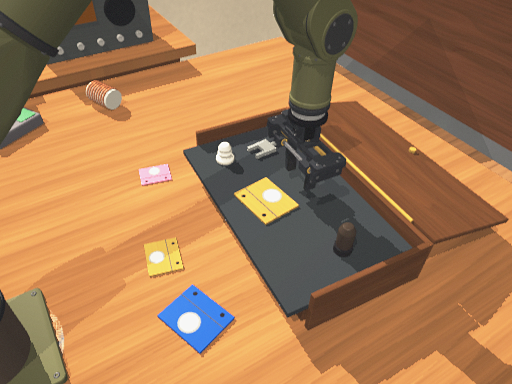

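The gripper is above bare slate just behind the plate, near (310,175) in the side view, and clear of the tube and bushing. Next I lower it and check the force.

```bash
python3 -m handwheel '[[[0,0,-12,0,0,0,60],[0,0,-22,0,0,0,60],[0,0,-27,0,0,0,60],[0,0,-30,0,0,0,60],[0,0,-30,0,0,0,60],[0,0,-30,0,0,0,60]]]'
```

```text
time: 3.3
ee_pos: [0.6469, 0.0226, 0.0735]
tool_rot: [0.999, -0.039, -0.0, 0.0]
wrist_force: [-1.1, 0.0, 0.6]
gripper_width: 0.68
finger_force: 0.0
```

```bash
python3 -m handwheel '[[[-5,0.4,0,0,0,0,60],[-10,0.8,0,0,0,0,60],[-15,1.2,0,0,0,0,60],[-20,1.6,0,0,0,0,60],[-25,2,0,0,0,0,60],[-30,2.4,0,0,0,0,60],[-35,2.8,0,0,0,0,60],[-40,3.2,0,0,0,0,60],[-45,3.6,0,0,0,0,60],[-50,4,0,0,0,0,60],[-55,4.4,0,0,0,0,60],[-60,4.8,0,0,0,0,60],[-65,5.1,0,0,0,0,60],[-70,5.5,0,0,0,0,60],[-74,5.9,0,0,0,0,60],[-77,6.1,0,0,0,0,60],[-80,6.3,0,0,0,0,60],[-80,6.3,0,0,0,0,60],[-80,6.3,0,0,0,0,60]]]'
python3 - <<'E'
from h import *
print(get_obs()["ee_pos"])
p0=np.array([472.33,29.67]);d=np.array([.0791,.9969]);n=np.array([d[1],-d[0]])
for nm in("top","side"):
    c=read_camera(nm);cv2.imwrite(f"pics/{nm}2.png",c["color"][:,:,::-1]);r=plate(c)
    if r: b=cv2.boxPoints(r);print(nm,r,(b-p0)@n)
E
```

```text
time: 4.88
ee_pos: [0.5663, 0.029, 0.0736]
tool_rot: [0.999, -0.039, -0.001, 0.0]
wrist_force: [1.4, 0.4, 2.0]
gripper_width: 0.679
finger_force: 0.9
[0.56630003 0.02901666 0.07364809]
top ((301.667724609375, -37.59881591796875), (382.4985656738281, 348.27069091796875), 0.1262454241514206) [-369.59144468 -341.27828453   39.96692669   11.65376653]
side ((509.2801513671875, 41.514739990234375), (106.44517517089844, 89.30821990966797), 84.857666015625) [-9.31702944 79.98919377 81.11440367 -8.19181954]
```

View pics/side2.png

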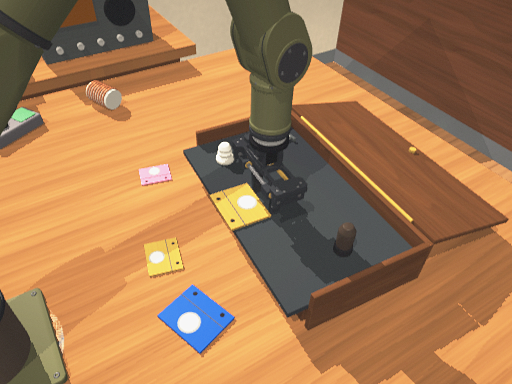

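View pics/top2.png

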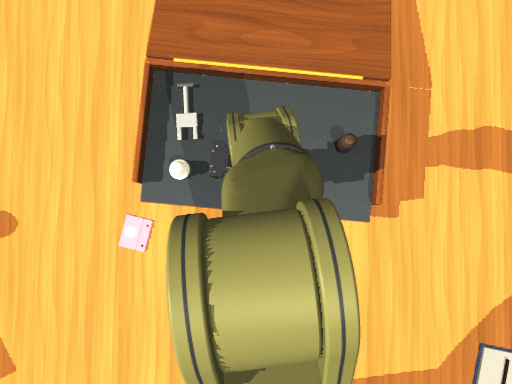

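The plate is now square: the side view shows its front just past the edge around (225,220). About 23 mm remain. I'll push 19 mm more, then back off and check in the clear top view.

```bash
python3 -m handwheel '[[[-4,0.3,0,0,0,0,60],[-8,0.6,0,0,0,0,60],[-12,1,0,0,0,0,60],[-15,1.2,0,0,0,0,60],[-17,1.4,0,0,0,0,60],[-19,1.5,0,0,0,0,60],[-19,1.5,0,0,0,0,60],[-19,1.5,0,0,0,0,60]]]'
python3 -m handwheel '[[[3,0,0,0,0,0,60],[8,0,0,0,0,0,60],[12,-1,0,0,0,0,60],[12,-1,0,0,0,0,60],[12,-1,15,0,0,0,60],[12,-1,45,0,0,0,60],[12,-1,80,0,0,0,60],[12,-1,110,0,0,0,60],[12,-20,125,0,0,0,60],[12,-60,130,0,0,0,60],[12,-100,130,0,0,0,60],[12,-140,130,0,0,0,60],[12,-180,130,0,0,0,60],[12,-220,130,0,0,0,60],[12,-255,130,0,0,0,60],[12,-280,130,0,0,0,60],[12,-300,130,0,0,0,60],[12,-300,130,0,0,0,60],[12,-300,130,0,0,0,60]]]'
python3 - <<'E'
from h import *
o=get_obs();print(o["ee_pos"])
c=read_camera("top");cv2.imwrite("pics/top3.png",c["color"][:,:,::-1])
cv2.imwrite("pics/top3c.png",cv2.resize(c["color"][150:260,130:330,::-1],None,fx=4,fy=4,interpolation=cv2.INTER_CUBIC))
r=plate(c);print(r)
E
```

```text
time: 5.65
ee_pos: [0.5471, 0.0304, 0.0736]
tool_rot: [0.999, -0.039, -0.001, 0.0]
wrist_force: [0.4, 0.7, 0.4]
gripper_width: 0.684
finger_force: 0.2
time: 7.23
ee_pos: [0.5593, -0.2707, 0.2034]
tool_rot: [0.999, -0.04, -0.0, 0.0]
wrist_force: [0.7, 0.3, 0.8]
gripper_width: 0.678
finger_force: 0.0
[ 0.55928149 -0.27067084  0.20339938]
((490.7081298828125, 45.38751983642578), (109.82775115966797, 89.40314483642578), 85.52843475341797)
```

View pics/top3c.png

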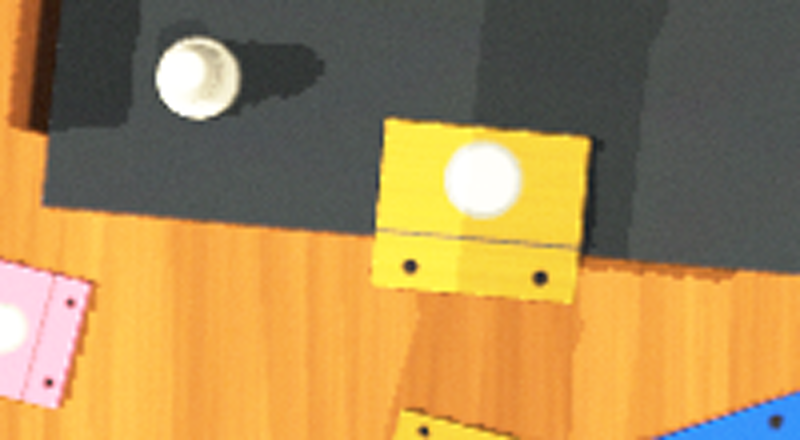

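The plate overhangs square to the edge. The line at crop (376,230)–(580,246) still lies a little behind the edge, which meets the plate at (372,236) and (585,258). I'll measure that to subpixel.

```bash
python3 - <<'E'
from h import *
fr=[read_camera("top") for _ in range(4)];c=fr[0]
im=np.mean([f["color"].astype(float) for f in fr],0)
b=im[:,:,0] # red: wood/brass bright, slate dark
def cross(u,lo,hi):
    col=b[lo:hi,u];i=np.where((col[:-1]<150)&(col[1:]>=150))[0]
    return lo+i[0]+(150-col[i[0]])/(col[i[0]+1]-col[i[0]]) if len(i) else None
def pts(us,f): return np.array([(u,f(u)) for u in us if f(u) is not None])
def line(w):
    vx,vy,x,y=cv2.fitLine(w[:,:2].astype(np.float32),cv2.DIST_HUBER,0,.01,.01).ravel();s=np.sign(vy);return np.array([x,y]),np.array([vx,vy])*s
eL=pts(range(150,221,2),lambda u:cross(u,196,216));eR=pts(range(280,362,2),lambda u:cross(u,206,232))
for n,e in(("L",eL),("R",eR),("LR",np.r_[eL,eR]),("near",np.r_[eL[eL[:,0]>190],eR[eR[:,0]<315]])):
    w=ray(c,e,.07)*1000;p,d=line(w);print(n,p,"yaw",np.degrees(np.arctan2(-d[0],d[1])),"std",np.std((w[:,:2]-p)@[d[1],-d[0]]))
    if n in("LR","near"): E=(p,d)
    if n=="near":
        pass
def dark(u):
    v=np.arange(204,216);col=b[v,u];w=np.clip(np.median(col)-8-col,0,None);return (w*v).sum()/w.sum() if w.sum()>15 else None
l=pts(range(227,273),dark)
w=ray(c,l,.076)*1000;p,d=line(w);print("line",p,np.degrees(np.arctan2(-d[0],d[1])),len(l),"std",np.std((w[:,:2]-p)@[d[1],-d[0]]))
n=np.array([E[1][1],-E[1][0]]);print("line mid ahead of(behind +) edge",(p-E[0])@n)
rear=pts(range(229,276,2),lambda u:cross(u,172,192));w=ray(c,rear,.076)*1000;q,d=line(w);print("rear",(q-E[0])@n,np.degrees(np.arctan2(-d[0],d[1])))
E
```

```text
L [483.6722  183.88506] yaw -4.631924 std 0.20696273821903322
R [ 460.52335 -102.17843] yaw -3.8794696 std 0.29930486320273786
LR [477.3854  104.87031] yaw -4.523782 std 0.5608410310116979
near [471.37244  36.35099] yaw -4.8856525 std 0.3231887473251879
line [474.97403  34.93112] -3.891272 39 std 3.303388147908585
line mid ahead of(behind +) edge 3.7094338
rear 64.39359 -4.8134365
```

```bash
python3 - <<'E'
from h import *
fr=[read_camera("top") for _ in range(6)];c=fr[0]
b=np.mean([f["color"].astype(float) for f in fr],0)[:,:,0:2].mean(2)
r=np.mean([f["color"].astype(float) for f in fr],0)[:,:,0]
L=[]
for u in range(227,273):
    v0=207.6+(u-224)*(211.4-207.6)/(275-224); v=np.arange(int(v0)-2,int(v0)+4);col=b[v,u];base=np.median(np.r_[col[:2],col[-2:]]);w=np.clip(base-col-6,0,None)
    if w.sum()>15:L.append((u,(w*v).sum()/w.sum()))
L=np.array(L);k,m=np.polyfit(L[:,0],L[:,1],1);res=L[:,1]-k*L[:,0]-m;g=abs(res)<.6;k,m=np.polyfit(L[g,0],L[g,1],1)
print("line v at 250:",k*250+m,"slope deg",np.degrees(np.arctan(k)),g.sum(),res.std())
um=250.;P=ray(c,[(226,k*226+m),(274,k*274+m)],.076)*1000;print(P)
# front end: brass->wood transition using blue-ish/hue
h=cv2.cvtColor(np.mean([f["color"] for f in fr],0).astype(np.uint8),cv2.COLOR_RGB2HSV)[:,:,0].astype(float)
F=[]
for u in range(230,272,2):
    col=h[215:232,u];i=np.where((col[:-1]>=21.5)&(col[1:]<21.5))[0]
    if len(i):F.append((u,215+i[0]+(col[i[0]]-21.5)/(col[i[0]]-col[i[0]+1])))
F=np.array(F);W=ray(c,F,.076)*1000
R=[]
for u in range(231,275,2):
    col=r[172:192,u];i=np.where((col[:-1]<150)&(col[1:]>=150))[0];R.append((u,172+i[0]+(150-col[i[0]])/(col[i[0]+1]-col[i[0]])))
V=ray(c,R,.076)*1000
for p0,yaw in((np.array([471.37,36.35]),-4.886),(np.array([471.97,36.35]),-4.52)):
    a=np.radians(yaw);n=np.array([np.cos(a),np.sin(a)])
    print("line s",(P[:,:2]-p0)@n,"front",np.median((W[:,:2]-p0)@n),"rear",np.median((V[:,:2]-p0)@n))
E
```

```text
line v at 250: 209.4004551389891 slope deg 5.125164742799842 46 0.13791250241660885
[[479.82090746  95.11460662  76.        ]
 [471.74313823  -8.2055755   76.        ]]
line s [3.41501271 4.16673516] front -25.276004639565038 rear 64.38870109017623
line s [3.19542314 3.28513863] front -25.788735101370435 rear 63.80253550923737
```

Line, front and rear agree: about 3.9 mm to go, square within 0.4°. I'll return behind the plate, centred on it, and push that far.

```bash
python3 -m handwheel '[[[0,20,0,0,0,0,60],[0,55,0,0,0,0,60],[0,95,0,0,0,0,60],[0,135,0,0,0,0,60],[0,175,0,0,0,0,60],[0,215,0,0,0,0,60],[0,250,0,0,0,0,60],[0,280,0,0,0,0,60],[0,300,0,0,0,0,60],[1,309,0,0,0,0,60],[1,309,0,0,0,0,60],[1,309,-20,0,0,0,60],[1,309,-55,0,0,0,60],[1,309,-90,0,0,0,60],[1,309,-115,0,0,0,60],[1,309,-126,0,0,0,60],[1,309,-130,0,0,0,60],[1,309,-130,0,0,0,60],[1,309,-130,0,0,0,60]]]'
python3 -m handwheel '[[[-4,0.3,0,0,0,0,60],[-8,0.6,0,0,0,0,60],[-11,0.8,0,0,0,0,60],[-12.5,1,0,0,0,0,60],[-14,1.1,0,0,0,0,60],[-15,1.2,0,0,0,0,60],[-15.7,1.2,0,0,0,0,60],[-16.2,1.3,0,0,0,0,60],[-16.2,1.3,0,0,0,0,60],[-16.2,1.3,0,0,0,0,60],[-16.2,1.3,0,0,0,0,60]]]'
```

```text
time: 9.37
ee_pos: [0.5621, 0.0386, 0.0749]
tool_rot: [0.999, -0.04, 0.001, 0.0]
wrist_force: [0.1, 0.0, 0.4]
gripper_width: 0.68
finger_force: 0.0
time: 10.28
ee_pos: [0.5462, 0.0407, 0.0741]
tool_rot: [0.999, -0.039, 0.001, -0.0]
wrist_force: [4.3, -0.4, 4.1]
gripper_width: 0.675
finger_force: 2.4
```

The tool stopped about 2 mm short and is pressing with 4 N, so I'll nudge it on.

```bash
python3 -m handwheel '[[[-0.5,0,0,0,0,0,60],[-1,0.1,0,0,0,0,60],[-1.5,0.1,0,0,0,0,60],[-1.5,0.1,0,0,0,0,60],[-1.5,0.1,0,0,0,0,60],[-1.5,0.1,0,0,0,0,60]]]'
```

```text
time: 10.78
ee_pos: [0.5442, 0.0409, 0.0741]
tool_rot: [0.999, -0.039, 0.001, -0.0]
wrist_force: [5.2, 0.5, 4.4]
gripper_width: 0.682
finger_force: 2.5
```

Now at 544.2, close to the target of 543.9. Back off, lift, clear the view and measure.

```bash
python3 -m handwheel '[[[3,0,0,0,0,0,60],[8,0,0,0,0,0,60],[14,-1,0,0,0,0,60],[14,-1,0,0,0,0,60],[14,-1,15,0,0,0,60],[14,-1,45,0,0,0,60],[14,-1,80,0,0,0,60],[14,-1,110,0,0,0,60],[14,-20,125,0,0,0,60],[14,-60,130,0,0,0,60],[14,-100,130,0,0,0,60],[14,-140,130,0,0,0,60],[14,-180,130,0,0,0,60],[14,-220,130,0,0,0,60],[14,-255,130,0,0,0,60],[14,-280,130,0,0,0,60],[14,-309,130,0,0,0,60],[14,-309,130,0,0,0,60],[14,-309,130,0,0,0,60]]]'
python3 - <<'E'
from h import *
fr=[read_camera("top") for _ in range(6)];c=fr[0];A=np.mean([f["color"].astype(float) for f in fr],0)
cv2.imwrite("pics/top4c.png",cv2.resize(c["color"][90:250,120:390,::-1],None,fx=2.9,fy=2.9,interpolation=cv2.INTER_CUBIC))
b=A[:,:,:2].mean(2);r=A[:,:,0]
L=[]
for u in range(227,273):
    v0=209.4+(u-250)*.085+1.2;v=np.arange(int(v0)-3,int(v0)+5);col=b[v,u];w=np.clip(np.median(col)-col-6,0,None)
    if w.sum()>15:L.append((u,(w*v).sum()/w.sum()))
L=np.array(L);k,m=np.polyfit(L[:,0],L[:,1],1);res=L[:,1]-k*L[:,0]-m;g=abs(res)<.6;k,m=np.polyfit(L[g,0],L[g,1],1)
print(k*250+m,np.degrees(np.arctan(k)),g.sum(),res.std())
P=ray(c,[(226,k*226+m),(274,k*274+m)],.076)*1000
h=cv2.cvtColor(A.astype(np.uint8),cv2.COLOR_RGB2HSV)[:,:,0].astype(float)
F=[]
for u in range(230,272,2):
    col=h[215:235,u];i=np.where((col[:-1]>=21.5)&(col[1:]<21.5))[0]
    if len(i):F.append((u,215+i[0]+(col[i[0]]-21.5)/(col[i[0]]-col[i[0]+1])))
R=[]
for u in range(231,273,2):
    col=r[172:196,u];i=np.where((col[:-1]<150)&(col[1:]>=150))[0];R.append((u,172+i[0]+(150-col[i[0]])/(col[i[0]+1]-col[i[0]])))
W=ray(c,F,.076)*1000;V=ray(c,R,.076)*1000
yaw=lambda w:np.degrees(np.arctan(-np.polyfit(w[:,1],w[:,0],1)[0]))
print("yaws line front rear",yaw(P),yaw(W),yaw(V))
for p0,y in((np.array([471.37,36.35]),-4.886),(np.array([471.97,36.35]),-4.52)):
    a=np.radians(y);n=np.array([np.cos(a),np.sin(a)])
    print("line s",(P[:,:2]-p0)@n,"front",np.median((W[:,:2]-p0)@n),"rear",np.median((V[:,:2]-p0)@n))
E
```

```text
time: 12.37
ee_pos: [0.5557, -0.2702, 0.203]
tool_rot: [0.999, -0.041, -0.001, 0.0]
wrist_force: [-0.3, -0.2, -1.0]
gripper_width: 0.682
finger_force: 0.0
210.93778040411067 5.201799348120872 46 0.12873035916266717
yaws line front rear -4.550754576635509 -3.5210454706232492 -4.915477801240305
line s [0.19975071 0.80609919] front -28.406104519472073 rear 61.07961786785171
line s [-0.0218436  -0.07746881] front -29.09939630737391 rear 60.57378891431315
```

View pics/top4c.png

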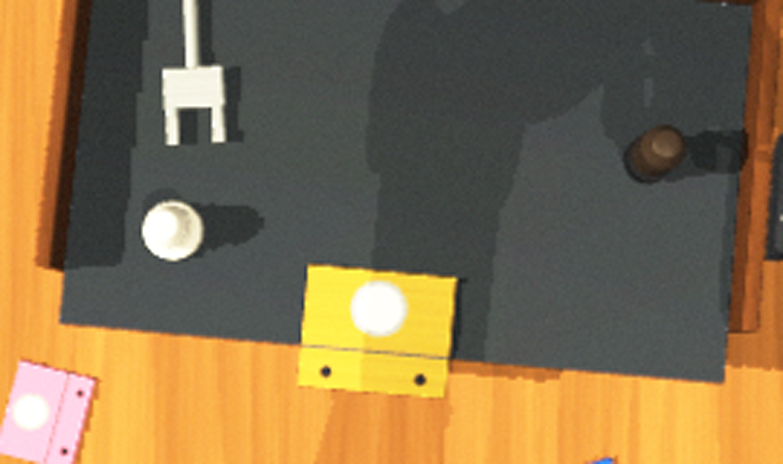

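The line (302,347)–(450,359) now coincides with the shelf edge to within about 0.5 mm. The plate is square, the bystanders are where they were, and the arm is clear.

```bash
python3 -c "
from plant import *
print(hand_in())"
```

```text
the job is handed in; nothing more can be done
None
```

The job is handed in: by the top camera the plate overhangs the front edge by 30 mm to within about 1 mm, square to within about half a degree, and the tube, puller and bushing were not touched.

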